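# Lock the lamp cap into the microscope light box

## Task

Take the lamp cap with the orange grip bar from the white tray and fit it into the round bayonet collar on top of the white microscope light box: find where its two lugs drop into the collar's two slots, push it gently down against the spring, twist it clockwise (seen from above) to the stop, then ease off so that it springs up into the lock, and let go. Never force it, and leave the bottle, the jar and the slide box where they are.

Things in the scene. Friction and masses are not known exactly. Their poses are not given: they have to be found in the camera images.
- lampcap: Loose lamp cap, 105 to 210 g, 51 mm tall, on the tray. Origin: centre of its flat underside, z up its axis. From below: steel nose, 38 mm diameter, 15 mm tall, lowest 3 mm slightly tapered, with two lugs; black flange, 60 mm diameter, 15 to 21 mm; orange grip bar, 46 mm along its x (in line with the lugs), 14 mm thick along y, 21 to 51 mm. A half turn makes no difference.
- cap_grip (a point): Point on the cap's axis inside the orange grip bar, 41 mm above the cap's underside, 10 mm below the bar's top; axes as the cap's.
- cap_lug (a point): Tip of the lug at the cap's +x, 25.5 mm from the axis, 2.5 mm above the underside; its twin is at -x. Each lug is 8 mm wide and 5 mm high, from the underside up.
- lightbox: Fixed white light box, 150 mm (its x) by 170 mm (y) by 85 mm high, with a round grey metal collar on top, 72 mm outside diameter, 30 mm high, bore 42 mm. Origin: centre of its underside; z up.
- collar_mouth (a point): Centre of the collar's rim, 115 mm above the light box's underside; axes as the light box's. Two opposite slots, 32 degrees wide (lugs have 4.5 degrees to spare either way), orange mark on the rim at each. The collar is clamped askew by an unknown angle: from above, the slots lie 0.2 to 1.2 rad counterclockwise of the light box's +x and -x, which this frame does not tell. Find them by eye or feel.
- collar_turn (a point): On the axis 13.5 mm below the rim: where the cap's underside should be while twisting. The lip over the lugs' path is 7 mm thick, so the underside must be 12 to 15 mm below the rim to turn; at 15 mm the flange meets the rim. Lugs turn only clockwise from above. 60 degrees from the slots (play 4.5 degrees) is a pocket, 3 mm up into the lip, then a solid stop at 64.5 degrees.
- collar_lock (a point): On the axis 9 mm below the rim: where the cap's underside stays, held up by the spring, when the lugs are in the pockets.
- plunger (a joint): How far the brass spring plate (33 mm diameter) in the collar is pressed down, in m: 0 free (top 3 mm below the rim), at most 0.014. It pushes the cap up with 3 N at first, 0.5 N more per mm (6 N at 6 mm, 8.5 N at 11 mm). About 0.006 with the cap locked, 0.009 to 0.012 with the lugs under the lip, near 0 with the cap out or only lying in the slots.
- tray: Fixed white tray, 130 by 130 mm, walls 4 mm thick and 12 mm high, floor 4 mm; origin at the centre of its underside.
- stain_bottle: Loose amber bottle, 42 mm diameter, 80 mm high, a bystander; origin at the centre of its underside.
- white_jar: Loose white jar, 44 mm diameter, 45 mm high, a bystander; origin at the centre of its underside.
- slide_box: Loose blue slide box, 85 (its x) by 36 by 26 mm, a bystander; origin at the centre of its underside.
There are look-alikes about, which are no part of the job. Leave any pink or turquoise look-alike of the lampcap alone.

How it is judged:
By the outcome, as a careful person would: the job done as asked, in the order asked, and still so for the second after the job is handed in, with the robot touching nothing.
It also fails if it takes over 64 s, if anything falls off the work surface, if the arm or the gripper's body presses on something with over 40 N, if the wrist force passes 120 N, or if a joint passes its speed limit or range.

## Robot

A 6-joint arm with a two-finger parallel gripper is mounted at the origin on the work surface. World frame = base frame: x ahead of the robot, y to its left, z up, the work surface at z = 0. Lengths are in mm, angles in rad, forces in N, time in s.
With the tool pointing down it reaches from about 300 to 775 mm from the base axis. Payload 14.6 kg.
Tool frame: the origin (TCP) lies between the finger pads; the fingertips stand 19 mm ahead of it and the grasp point (between the pads) is the TCP; z points along the fingers, y is the line along which they close (so a half turn about z gives the same grasp; the last joint's range is limited). The gripper opens to 94 mm and grips with 3 to 60 N. Pads are 16 mm wide; open, the fingers measure 119 mm over their backs; the gripper's body (75 mm by 177 mm) begins 78 mm behind the grasp point.
Start: joints at [1.176, 0.3, 1.521, -0, 1.321, -0.067], TCP at [177.076, 520.705, 224.446] pointing down, gripper open.
Joint ranges: [-3.03, 3.03], [-0.79, 2.21], [0.23, 2.52], [-1.04, 4.18], [0, 3.07], [-2.55, 2.55]. Speed limits (rad/s): [2.22, 2.22, 2.57, 3.14, 3.14, 3.14].

## Interface

Orientations are given as [roll, pitch, yaw] about the fixed x, y, z axes, in that order (R = Rz(yaw) Ry(pitch) Rx(roll)).
In Python, from cell import monitor, imaging, job, find_in, trace gives the robot as it stands. The module is installed in compiled form; this text tells all that it offers.
- The arm moves only by the tool arm_command, never from a script. Its argument "steps" is a list of rows, each a list of 5 numbers: the opening, from 0 (shut) to 1 (fully open), then the shift along the tool's x, y, z in mm, then the turn about the tool's z in degrees. In form: [[gripper, dx, dy, dz, turn], ...]. A call has 1 to 20 rows; each row is the pose to reach, as a shift and turn from the pose commanded when the call began, along the tool's axes at that moment; what a row does not reach only later rows make up. A row lasts 1/8 s, in which the tool goes at most 62.5 mm and 10.7 degrees, less where a joint would pass 70% of its speed; a pose out of reach is approached as far as the arm can. A call with a gripper value outside its range is refused whole. The fingers move at their own pace and stop on an object; "force" is the grip in N (left out, the last holds). Time passes only in rows, so rows that repeat a pose let the fingers close. It gives the time, the measured TCP pose, the force, the opening and the grip force at its end, in the units of the state.
- monitor.read_state(): the state, without advancing time (a new reading comes with each control period).
- imaging.camera(name): name is "scene" or "top" or "wrist"; returns a dict with "img" (420x560x3 uint8, red, green, blue), "mtx" (3x3 intrinsics, pixels), "view" (4x4, takes a point from world to camera coordinates). Camera axes: x right, y down, z forward; pixel columns grow to the right and rows downward; lengths in mm; the calibration is good to about 2 mm. A picture is of the moment at which its call begins. There is no depth.
- job.sign_off(): hands the job in; it is judged then, once.
Trained networks look in a picture, given as the dict that the camera call returned (one of the last four; its "shot" number tells which), for a name from the list of things; names that differ only in an ending like _2 or _b are one class to them, and where a whole thing is asked for, a point or a joint stands for the part that bears it (a point fixed in the world has none). Each returns a list of dicts, best first, with "p" (0 to 1); they miss things now and then, are a little off and sometimes report something else, mostly with a low value. They report only what shows in the picture. A call takes as long as a camera call. They do not tell look-alikes from the thing itself.
- find_in(picture, target): "rect" ([centre column, centre row, width, height] in pixels, round what is visible of it).
- trace(picture, target): "region" (420x560 bool, what is visible of it) and "rect" ([centre column, centre row, width, height] in pixels, round what is visible of it).
The state is a dict: "clock": time; "joints": joint angles; "qd": joint speeds; "effort": joint torques, N m; "eef_pos": TCP position; "eef_rot": TCP orientation; "wrist_force": force on the tool from outside, world axes, zero at the start; "moment": the same for the moment, N m; "finger_gap": finger opening in mm; "finger_force": force on a finger pad.
Only numpy, scipy, OpenCV 4.12 (cv2) and the standard library are available. Lean on these libraries where they do the work, as an engineer would, in place of code of your own. Each camera call takes 0.05 s, during which the arm holds its last target. There are 200 camera calls.

## Working session

There is one attempt and no reset: what is moved stays moved. The work goes in short steps, Python scripts to look and compute and a tool call to move; the robot and the scene stay as the last step left them, time stands still between calls to the robot, and variables do not carry over. Pictures are saved under pics/ and viewed, at most 10 in all, crops included, and the job is handed in when it is done.

Besides the shell and the picture viewer there is one more tool, called after "Request:" in YAML: its name, and indented under it one key for each argument. arm_command: Moves the arm, as the interface text tells. Its arguments: {"type":"object","properties":{"steps":{"type":"array","items":{"type":"array","items":{"type":"number"}}},"force":{"type":"number"}},"required":["steps"]}

```bash
mkdir -p pics; cat > h.py <<'E'
import numpy as np, cv2
from cell import monitor, imaging, job, find_in, trace
def ray(c,u,v):
    V=np.array(c["view"]);K=np.array(c["mtx"]);R=V[:3,:3];o=-R.T@V[:3,3]
    d=R.T@np.linalg.inv(K)@np.array([u,v,1.]);return o,d
def at(c,u,v,z):
    o,d=ray(c,u,v);return o+d*(z-o[2])/d[2]
def px(c,p):
    V=np.array(c["view"]);q=np.array(c["mtx"])@(V[:3,:3]@np.array(p,float)+V[:3,3]);return q[:2]/q[2]
def save(n,im): cv2.imwrite("pics/"+n,cv2.cvtColor(im,cv2.COLOR_RGB2BGR))
E
python3 - <<'E'
from h import *
np.set_printoptions(precision=1,suppress=True)
s=monitor.read_state();print({k:np.round(v,3) for k,v in s.items()})
a=imaging.camera("top");b=imaging.camera("scene")
save("top.png",a["img"]);save("scene.png",b["img"])
for n,c in(("top",a),("scene",b)):
  for t in["lampcap","lightbox","collar_mouth","tray","stain_bottle","white_jar","slide_box"]:
    print(n,t,[(np.round(r["rect"]),round(r["p"],2)) for r in find_in(c,t)[:4]])
  V=c["view"];print(n,-V[:3,:3].T@V[:3,3])
E
```

```text
{'clock': np.float64(0.0), 'joints': array([ 1.2,  0.3,  1.5,  0. ,  1.3, -0.1]), 'qd': array([-0.,  0.,  0., -0.,  0., -0.]), 'effort': array([ -0. , -53.2, -35.3,   0.1,   0. ,  -0. ]), 'eef_pos': array([177. , 520.5, 223.9]), 'eef_rot': array([-3.1, -0. ,  2.8]), 'wrist_force': array([-0.8, -0.1, -0.3]), 'moment': array([-0.,  0.,  0.]), 'finger_force': np.float64(0.0), 'finger_gap': np.float64(94.142)}
top lampcap [(array([141., 226.,  24.,  27.]), 0.92), (array([199., 181.,  24.,  24.]), 0.82), (array([204., 236.,  30.,  23.]), 0.68), (array([276., 232.,  28.,  25.]), 0.59)]
top lightbox [(array([400., 201.,  94.,  90.]), 0.59)]
top collar_mouth [(array([401., 203.,  96.,  89.]), 0.74)]
top tray [(array([208., 243.,  61.,  64.]), 0.97)]
top stain_bottle [(array([316., 161.,  22.,  23.]), 0.61)]
top white_jar [(array([316., 261.,  20.,  14.]), 0.58)]
top slide_box []
top [ 382.8   35.3 1193. ]
scene lampcap [(array([366., 189.,  22.,  24.]), 0.88), (array([265., 215.,  26.,  20.]), 0.87), (array([317., 198.,  17.,  24.]), 0.82), (array([346., 221.,  23.,  28.]), 0.74)]
scene lightbox [(array([167., 257.,  99.,  89.]), 0.72)]
scene collar_mouth [(array([167., 257.,  98.,  91.]), 0.78)]
scene tray [(array([314., 199.,  68.,  40.]), 0.92)]
scene stain_bottle [(array([257., 260.,  15.,  30.]), 0.92), (array([316., 193.,  23.,  26.]), 0.54), (array([313., 198.,  71.,  43.]), 0.4)]
scene white_jar [(array([222., 212.,  19.,  22.]), 0.91)]
scene slide_box [(array([241., 241.,  22.,  33.]), 0.68), (array([168., 257., 100.,  88.]), 0.24)]
scene [1514.9 -369.1  826. ]
```

```bash
python3 - <<'E'
import cv2
a=cv2.imread("pics/top.png");
l=cv2.resize(a[140:290,110:310],(800,600),interpolation=cv2.INTER_CUBIC);cv2.imwrite("pics/t1.png",l)
r=cv2.resize(a[135:275,295:475],(771,600),interpolation=cv2.INTER_CUBIC);cv2.imwrite("pics/t2.png",r)
E
```

```text
(no output)
```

View pics/t1.png

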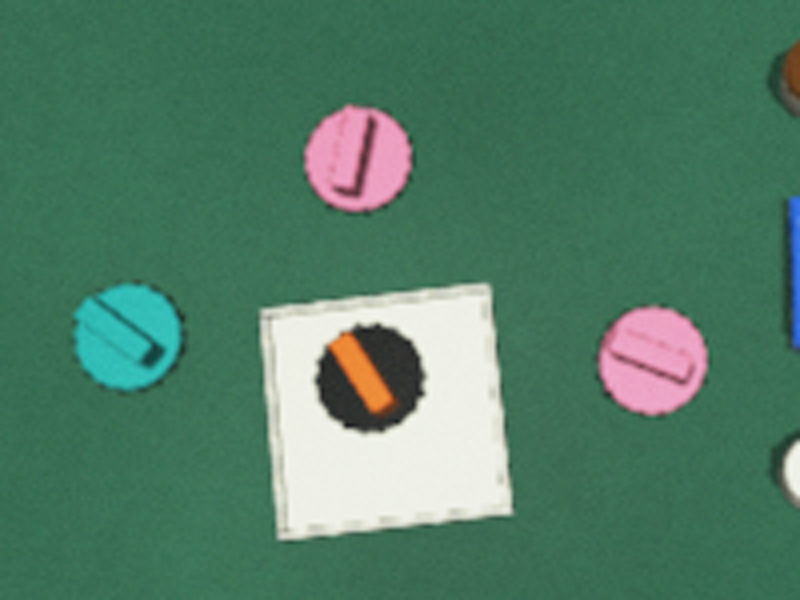

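View pics/t2.png

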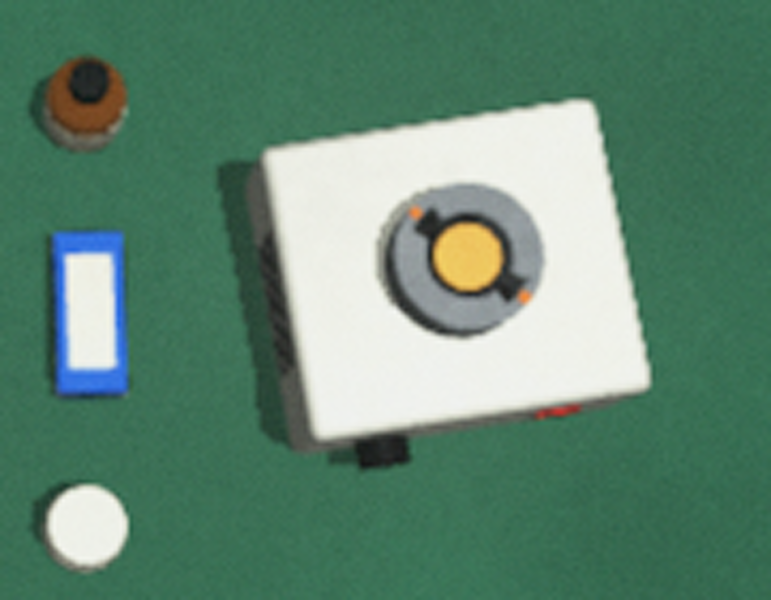

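The crop shows four caps: orange-barred with black flange in the tray at (202,234), turquoise at (141,226), and pink at (199,181) and (276,232). The one in the tray is the target, since it is the only orange bar and the only cap on the tray. In the second crop the collar is centred near (404,195), with orange slot marks near (392,185) and (418,204).

```bash
python3 - <<'E'
from h import *
np.set_printoptions(precision=2,suppress=True)
a=imaging.camera("top");im=a["img"]
hsv=cv2.cvtColor(im,cv2.COLOR_RGB2HSV).astype(int)
o=((hsv[...,0]>5)&(hsv[...,0]<18)&(hsv[...,1]>140)&(hsv[...,2]>150)).astype(np.uint8)
n,l,st,ce=cv2.connectedComponentsWithStats(o)
for i in range(1,n):
  if st[i,4]>3: print(st[i],ce[i],at(a,*ce[i],115))
m=np.zeros_like(o);m[215:255,185:225]=o[215:255,185:225]
v,u=np.nonzero(m);P=np.array([at(a,x,y,55) for x,y in zip(u,v)])[:,:2]
c=P.mean(0);w,E=np.linalg.eigh(np.cov((P-c).T));d=E[:,1];print("bar",c,np.degrees(np.arctan2(d[1],d[0])),np.sqrt(12*w))
# flange disc
bl=((hsv[...,2]<70)).astype(np.uint8);m[:]=0;m[219:250,187:218]=(bl|o)[219:250,187:218]
v,u=np.nonzero(m);k=cv2.minEnclosingCircle(np.stack([u,v],1).astype(np.float32));print("flange",k,at(a,*k[0],25))
# brass
y=((hsv[...,0]>18)&(hsv[...,0]<28)&(hsv[...,1]>120)&(hsv[...,2]>150))
v,u=np.nonzero(y[135:275,295:475]);print("brass",len(u),at(a,u.mean()+295,v.mean()+135,112))
for p in [(295+265/4.283,135+150/4.283),(295+595/4.283,135+100/4.283),(295+650/4.283,135+387/4.283),(295+318/4.283,135+440/4.283)]: print("box",at(a,*p,85))
s=monitor.read_state();print(s["eef_rot"],s["eef_pos"])
# tool view: project TCP
E
```

```text
[416 203   3   2   4] [417.   203.75] [ 565.42 -224.34  115.  ]
[192 223  16  20 135] [199.97 232.7 ] [500.25 219.77 115.  ]
bar [506.8  230.04] -145.67613665839033 [13.93 45.34]
flange ((202.22019958496094, 234.21046447753906), 13.329917907714844) [506.75 230.04  25.  ]
brass 196 [ 585.07 -198.44  112.  ]
box [ 642.04 -105.66   85.  ]
box [ 669.31 -270.17   85.  ]
box [ 525.34 -292.41   85.  ]
box [ 497.32 -130.23   85.  ]
[3.14 0.   2.81] [177.1  520.71 224.45]
```

```bash
cat >> h.py <<'E'
def go(p,yaw,cmd=None):
    # shift/turn from commanded pose (x,y,z,yaw deg) or measured
    s=monitor.read_state()
    c=np.array(cmd if cmd is not None else [*s["eef_pos"],np.degrees(s["eef_rot"][2])],float)
    y=np.radians(c[3]);d=np.array(p)-c[:3]
    return np.round([d[0]*np.cos(y)+d[1]*np.sin(y), d[0]*np.sin(y)-d[1]*np.cos(y), -d[2], (c[3]-yaw+180)%360-180],2)
E
python3 - <<'E'
from h import *
s=monitor.read_state();print(s["eef_rot"])
print(go((506.8,230,150),34.3))
E
```

```text
[3.14156669e+00 1.32178302e-05 2.81375188e+00]
[-405.75 -169.06   74.45  126.92]
```

Request:
arm_command:
  steps:
    - [0.6,-60,-25,10,10]
    - [0.6,-120,-50,20,20]
    - [0.6,-175,-73,30,31]
    - [0.6,-230,-95,40,42]
    - [0.6,-275,-115,48,52]
    - [0.6,-315,-130,55,63]
    - [0.6,-345,-143,60,73]
    - [0.6,-370,-153,65,84]
    - [0.6,-385,-160,70,94]
    - [0.6,-395,-165,73,105]
    - [0.6,-402,-168,74,115]
    - [0.6,-405.8,-169,74.5,123]
    - [0.6,-405.8,-169,74.5,126.9]
    - [0.6,-405.8,-169,74.5,126.9]
    - [0.6,-405.8,-169,74.5,126.9]

```text
clock: 2.72
eef_pos: [506.8, 230.1, 150.0]
eef_rot: [3.142, -0.0, 0.601]
wrist_force: [-0.1, -0.5, -0.5]
finger_gap: 56.7
finger_force: 0.0
```

```bash
python3 - <<'E'
from h import *
np.set_printoptions(precision=2,suppress=True)
a=imaging.camera("wrist");im=a["img"];save("w1.png",im)
hsv=cv2.cvtColor(im,cv2.COLOR_RGB2HSV).astype(int)
o=((hsv[...,0]>5)&(hsv[...,0]<18)&(hsv[...,1]>140)&(hsv[...,2]>120)).astype(np.uint8)
n,l,st,ce=cv2.connectedComponentsWithStats(o)
i=1+st[1:,4].argmax();print(st[i],ce[i]);v,u=np.nonzero(l==i)
P=np.array([at(a,x,y,55) for x,y in zip(u,v)])[:,:2].astype(np.float32)
print(cv2.minAreaRect(P),P.mean(0))
s=monitor.read_state();print(np.degrees(s["eef_rot"]),px(a,(506.8,230,55)))
V=a["view"];print(-V[:3,:3].T@V[:3,3])
E
```

```text
[277 180  17  56 884] [285.43 207.55]
((510.576416015625, 231.4722137451172), (48.32530975341797, 13.405704498291016), 34.82046127319336) [511.   231.42]
[180.   -0.   34.4] [284.01 212.61]
[566.66 271.05 310.7 ]
```

View pics/w1.png

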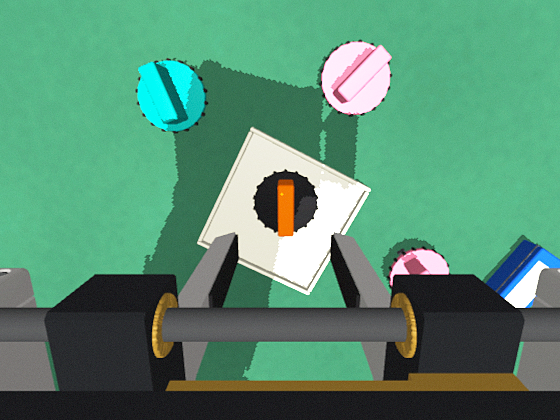

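The wrist view shows the orange bar at (285,207), centred between the fingers and aligned with them. I'm descending to grip it.

Request:
arm_command:
  steps:
    - [0.6,1.5,0.5,30,0]
    - [0.6,1.5,0.5,60,0]
    - [0.6,1.5,0.5,85,0]
    - [0.6,1.5,0.5,97,0]
    - [0.6,1.5,0.5,102.5,0]
    - [0.6,1.5,0.5,102.5,0]
    - [0,1.5,0.5,102.5,0]
    - [0,1.5,0.5,102.5,0]
    - [0,1.5,0.5,102.5,0]
    - [0,1.5,0.5,102.5,0]
    - [0,1.5,0.5,102.5,0]
    - [0,1.5,0.5,102.5,0]
  force: 25

```text
clock: 4.28
eef_pos: [508.4, 230.5, 47.4]
eef_rot: [3.142, 0.0, 0.599]
wrist_force: [-0.1, 0.3, 1.1]
finger_gap: 14.0
finger_force: 25.0
```

Request:
arm_command:
  steps:
    - [0,0,0,-30,0]
    - [0,0,0,-80,0]
    - [0,0,0,-130,0]
    - [0,-15,34,-152.5,0]
    - [0,-38,84,-152.5,-3]
    - [0,-62,138,-152.5,-6]
    - [0,-87,192,-152.5,-9]
    - [0,-111,246,-152.5,-12]
    - [0,-135,298,-152.5,-15]
    - [0,-155,343,-152.5,-18]
    - [0,-170,376,-152.5,-18.7]
    - [0,-178,393,-152.5,-18.7]
    - [0,-179.5,397.5,-152.5,-18.7]
    - [0,-179.5,397.5,-152.5,-18.7]
    - [0,-179.5,397.5,-152.5,-18.7]
    - [0,-179.5,397.5,-152.5,-18.7]

```text
clock: 6.28
eef_pos: [584.3, -198.2, 200.2]
eef_rot: [3.141, -0.0, 0.926]
wrist_force: [0.6, -0.2, -1.1]
finger_gap: 14.2
finger_force: 25.0
```

```bash
python3 - <<'E'
from h import *
np.set_printoptions(precision=2,suppress=True)
a=imaging.camera("wrist");im=a["img"];b=imaging.camera("scene")
print(px(a,(584.3,-198.2,200)),px(a,(584.3,-198.2,115)),px(a,(604.3,-198.2,115)),px(b,(584.3,-198.2,130)))
w=cv2.resize(im[100:310,140:420],(800,600),interpolation=cv2.INTER_CUBIC)
save("w2.png",w)
u,v=px(b,(584.3,-198.2,150)).astype(int)
save("s2.png",cv2.resize(b["img"][v-70:v+70,u-90:u+90],(771,600),interpolation=cv2.INTER_CUBIC))
E
```

```text
[283.8  258.94] [283.86 215.77] [303.57 201.54] [163.5 221.9]
```

View pics/w2.png

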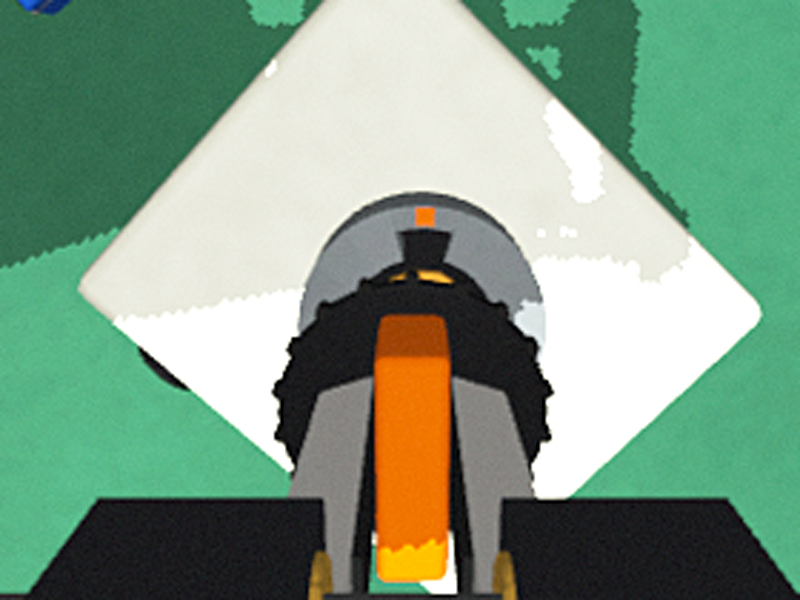

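```bash
python3 - <<'E'
from h import *
from scipy.optimize import least_squares
np.set_printoptions(precision=2,suppress=True)
a=imaging.camera("wrist");im=a["img"];s=monitor.read_state();T=s["eef_pos"];yw=s["eef_rot"][2]
def tool(p): d=p-T; return np.array([d[0]*np.cos(yw)+d[1]*np.sin(yw), d[0]*np.sin(yw)-d[1]*np.cos(yw)])
f=lambda x,y:(140+x*.35,100+y*.35)
hsv=cv2.cvtColor(im,cv2.COLOR_RGB2HSV).astype(int)
o=((hsv[...,0]>3)&(hsv[...,0]<18)&(hsv[...,1]>140)&(hsv[...,2]>120)).astype(np.uint8)
n,l,st,ce=cv2.connectedComponentsWithStats(o)
for i in range(1,n):
  if 15<st[i,4]<200 and st[i,1]<200: print("mark",st[i],ce[i],tool(at(a,*ce[i],115)))
# automatic rim: grey pixels on rows
g=(hsv[...,2]>100)&(hsv[...,2]<185)&(hsv[...,1]>15)&(hsv[...,1]<70)&(hsv[...,0]>95)&(hsv[...,0]<125)
P=[]
for r in range(178,216,3):
  c=np.nonzero(g[r,235:340])[0]+235
  if len(c)>8: P+= [at(a,c[0]-.5,r,115)]; print(r,c[0],c[-1],end=";")
  if len(c)>8 and r<204: P+=[at(a,c[-1]+.5,r,115)]
P=np.array([tool(p) for p in P])
q=least_squares(lambda q:np.hypot(*(P-q[:2]).T)-36,[0,0],loss="soft_l1");print("\ncollar centre in tool xy",q.x,q.fun)
fl=[(275,395),(552,395)]
for z in(178,): print("flange edges",[tool(at(a,*f(*p),z)) for p in fl])
for nme,p in [("bar top near edge",(413,315)),("bar far",(413,580))]: print(nme,tool(at(a,*f(*p),207.6)),tool(at(a,*f(413,357),207.6)))
E
```

```text
mark [285 172   7   7  42] [287.93 175.21] [33.67  3.12]
178 266 310;181 259 315;184 259 319;187 253 321;190 251 318;193 260 318;196 249 325;199 247 327;202 246 328;205 246 329;
collar centre in tool xy [-0.18  2.55] [ 0.02  0.64  1.1   0.9  -0.75  1.19  0.93  0.71  0.69 -2.66 -6.45 -4.17
 -0.5  -0.73 -0.08 -0.31 -0.18 -0.4  -0.86]
flange edges [array([  4.15, -29.69]), array([ 4.15, 30.58])]
bar top near edge [30.36  0.28] [22.51  0.28]
bar far [-22.67   0.3 ] [22.51  0.28]
```

View pics/s2.png

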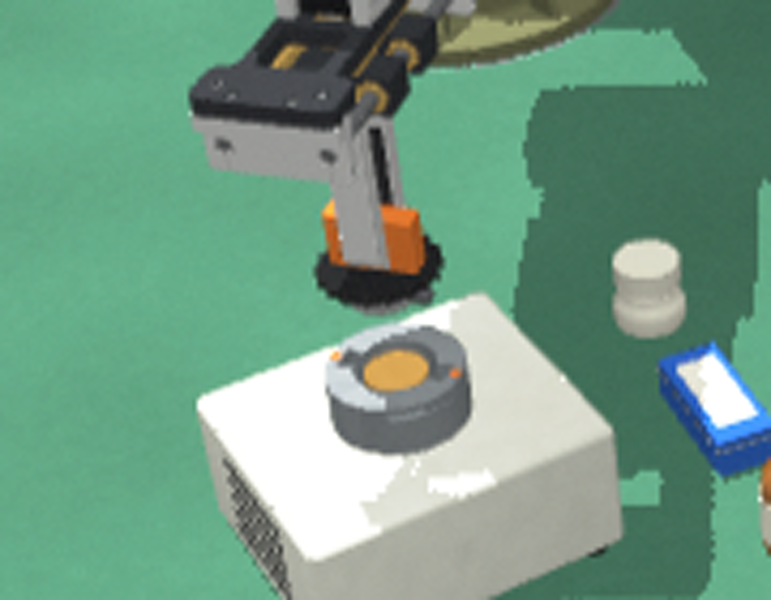

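The mark sits dead ahead on the image's upper rim at (288,175), so the slot lies about 1° from the bar. The collar centre is about 2 mm along tool +y. I'll correct both and come down to just above the rim.

Request:
arm_command:
  steps:
    - [0,0,2.1,12,1]
    - [0,0,2.1,24,1]
    - [0,0,2.1,32,1]
    - [0,0,2.1,37,1]
    - [0,0,2.1,37,1]
    - [0,0,2.1,37,1]
  force: 40

```text
clock: 7.18
eef_pos: [586.1, -200.4, 163.3]
eef_rot: [3.141, -0.0, 0.908]
wrist_force: [0.8, 0.0, -1.2]
finger_gap: 13.7
finger_force: 40.0
```

```bash
python3 - <<'E'
from h import *
np.set_printoptions(precision=2,suppress=True)
a=imaging.camera("wrist");s=monitor.read_state();T=s["eef_pos"];yw=s["eef_rot"][2]
print(T,np.degrees(s["eef_rot"]),s["wrist_force"],s["moment"])
def tool(p): d=p-T; return np.array([d[0]*np.cos(yw)+d[1]*np.sin(yw), d[0]*np.sin(yw)-d[1]*np.cos(yw)])
hsv=cv2.cvtColor(a["img"],cv2.COLOR_RGB2HSV).astype(int)
o=((hsv[...,0]>3)&(hsv[...,0]<18)&(hsv[...,1]>140)&(hsv[...,2]>120)).astype(np.uint8)
n,l,st,ce=cv2.connectedComponentsWithStats(o)
for i in range(1,n):
  if st[i,4]>15: print(st[i],ce[i],tool(at(a,*ce[i],115)))
save("w3.png",cv2.resize(a["img"][150:345,150:410],(800,600),interpolation=cv2.INTER_CUBIC))
E
```

```text
[ 586.08 -200.33  163.37] [179.96  -0.01  52.02] [ 1.06  0.29 -1.3 ] [-0.07  0.09 -0.03]
[281 180   7   7  49] [284. 183.] [34.04  0.09]
[ 271  211   27   89 2066] [283.85 251.18] [-15.66  -0.02]
```

View pics/w3.png

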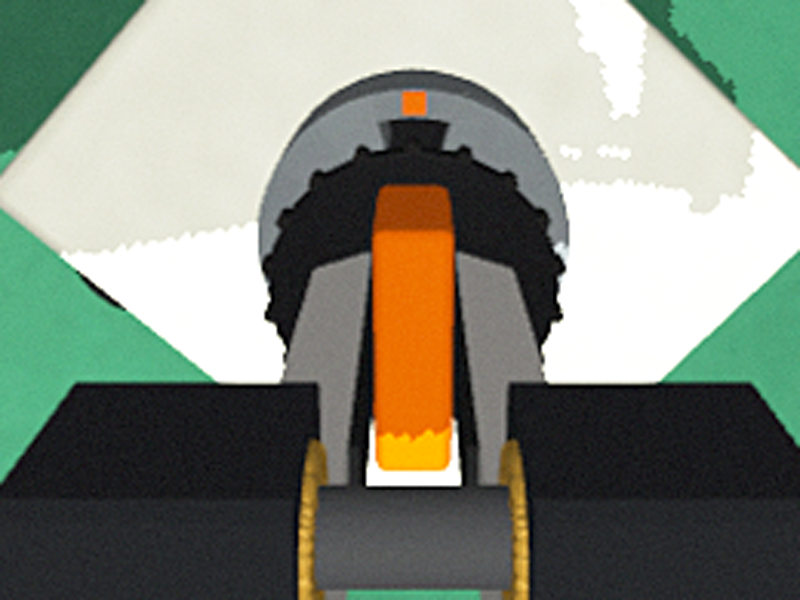

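Mark, slot, bar and collar all line up at crop column 414. I'm lowering gently by feel.

Request:
arm_command:
  steps:
    - [0,0,0,2,0]
    - [0,0,0,4,0]
    - [0,0,0,5,0]
    - [0,0,0,6,0]
    - [0,0,0,7,0]
    - [0,0,0,7,0]

```text
clock: 7.98
eef_pos: [585.9, -200.3, 155.9]
eef_rot: [-3.142, 0.0, 0.908]
wrist_force: [0.5, 0.6, -2.1]
finger_gap: 13.7
finger_force: 40.0
```

Request:
arm_command:
  steps:
    - [0,0,0,1,0]
    - [0,0,0,2,0]
    - [0,0,0,3,0]
    - [0,0,0,4,0]
    - [0,0,0,4,0]

```text
clock: 8.6
eef_pos: [586.0, -200.3, 152.0]
eef_rot: [3.141, -0.0, 0.908]
wrist_force: [0.2, 0.2, 2.4]
finger_gap: 13.7
finger_force: 40.0
```

The extra force of about 4.5 N matches the spring and there is almost no side load, so the lugs are in the slots. I'm pressing on to the twisting depth.

Request:
arm_command:
  steps:
    - [0,0,0,1,0]
    - [0,0,0,2,0]
    - [0,0,0,3,0]
    - [0,0,0,4,0]
    - [0,0,0,5,0]
    - [0,0,0,6,0]
    - [0,0,0,7,0]
    - [0,0,0,7,0]

```text
clock: 9.6
eef_pos: [586.0, -200.3, 145.1]
eef_rot: [3.141, -0.0, 0.908]
wrist_force: [-1.5, 1.0, 5.8]
finger_gap: 13.8
finger_force: 40.0
```

Request:
arm_command:
  steps:
    - [0,0,0,0,3]
    - [0,0,0,0,6]
    - [0,0,0,0,9]
    - [0,0,0,0,12]
    - [0,0,0,0,15]
    - [0,0,0,0,18]
    - [0,0,0,0,21]
    - [0,0,0,0,24]
    - [0,0,0,0,27]
    - [0,0,0,0,30]
    - [0,0,0,0,30]

```text
clock: 10.98
eef_pos: [586.2, -200.4, 145.3]
eef_rot: [3.141, -0.001, 0.384]
wrist_force: [0.0, 0.1, 5.8]
finger_gap: 14.0
finger_force: 40.0
```

```bash
python3 -c "
from h import *
s=monitor.read_state();print(s['eef_pos'],np.degrees(s['eef_rot']),s['wrist_force'],s['moment'])"
```

```text
[ 586.16131807 -200.36087917  145.3064764 ] [ 1.79962092e+02 -3.94146872e-02  2.19732574e+01] [0.04917744 0.10156219 5.8478254 ] [ 0.05082192  0.19012804 -0.065306  ]
```

Request:
arm_command:
  steps:
    - [0,0,0,0,3]
    - [0,0,0,0,6]
    - [0,0,0,0,9]
    - [0,0,0,0,12]
    - [0,0,0,0,15]
    - [0,0,0,0,18]
    - [0,0,0,0,21]
    - [0,0,0,0,24]
    - [0,0,0,0,27]
    - [0,0,0,0,29]
    - [0,0,0,0,29]

```text
clock: 12.35
eef_pos: [586.2, -200.4, 145.3]
eef_rot: [3.141, -0.001, -0.122]
wrist_force: [0.2, 0.3, 6.3]
finger_gap: 13.7
finger_force: 40.0
```

```bash
python3 -c "
from h import *
s=monitor.read_state();print(s['eef_pos'],np.degrees(s['eef_rot']),s['wrist_force'],s['moment'])"
```

```text
[ 586.1758519  -200.35803688  145.31078664] [ 1.79988458e+02 -5.48792663e-02 -7.01070321e+00] [0.17467169 0.32235038 6.27898684] [0.0656795  0.17948856 0.00409054]
```

Creep to the stop, watching the moment about the axis.

Request:
arm_command:
  steps:
    - [0,0,0,0,1]
    - [0,0,0,0,2]
    - [0,0,0,0,3]
    - [0,0,0,0,3]

```text
clock: 12.85
eef_pos: [586.2, -200.3, 145.3]
eef_rot: [3.141, -0.001, -0.174]
wrist_force: [0.1, 0.7, 7.1]
finger_gap: 13.5
finger_force: 40.0
```

```bash
python3 -c "
from h import *
s=monitor.read_state();print(s['eef_pos'],np.degrees(s['eef_rot']),s['wrist_force'],s['moment'])"
```

```text
[ 586.16454418 -200.33341273  145.31238267] [ 1.79992263e+02 -5.58164910e-02 -9.99456771e+00] [0.05682309 0.65978252 7.0831627 ] [ 0.07828561  0.19794526 -0.00765387]
```

Request:
arm_command:
  steps:
    - [0,0,0,0,0.5]
    - [0,0,0,0,1]
    - [0,0,0,0,1.5]
    - [0,0,0,0,2]
    - [0,0,0,0,2]

```text
clock: 13.48
eef_pos: [586.2, -200.2, 145.3]
eef_rot: [-3.142, -0.001, -0.209]
wrist_force: [-0.5, 1.2, 6.0]
finger_gap: 13.4
finger_force: 40.0
```

```bash
python3 -c "
from h import *
s=monitor.read_state();print(s['eef_pos'],np.degrees(s['eef_rot']),s['wrist_force'],s['moment'])"
```

```text
[ 586.2192181  -200.2356049   145.29819954] [-1.79997360e+02 -5.86764529e-02 -1.19779577e+01] [-0.51573492  1.15952665  6.04629977] [0.21968869 0.11204682 0.11371672]
```

Request:
arm_command:
  steps:
    - [0,0,0,0,0.5]
    - [0,0,0,0,1]
    - [0,0,0,0,1]

```text
clock: 13.85
eef_pos: [586.3, -200.0, 145.3]
eef_rot: [-3.141, -0.001, -0.226]
wrist_force: [1.1, 2.1, 5.8]
finger_gap: 13.6
finger_force: 40.0
```

```bash
python3 -c "
from h import *
s=monitor.read_state();print(s['eef_pos'],np.degrees(s['eef_rot']),s['wrist_force'],s['moment'])"
```

```text
[ 586.34836708 -200.004835    145.32181933] [-1.79977992e+02 -6.64510078e-02 -1.29648331e+01] [1.14937342 2.06892818 5.81572535] [ 0.46893188 -0.04900038  0.1404093 ]
```

The stop is felt, with moment and side force rising at about 65°. I'll back off 2° and ease up.

Request:
arm_command:
  steps:
    - [0,0,0,0,-1]
    - [0,0,0,0,-2]
    - [0,0,0,-0.7,-2]
    - [0,0,0,-1.4,-2]
    - [0,0,0,-2.1,-2]
    - [0,0,0,-2.8,-2]
    - [0,0,0,-3.4,-2]
    - [0,0,0,-4,-2]
    - [0,0,0,-4,-2]

```text
clock: 14.98
eef_pos: [586.1, -200.2, 149.1]
eef_rot: [-3.141, -0.001, -0.192]
wrist_force: [2.1, 2.8, 5.0]
finger_gap: 13.7
finger_force: 40.0
```

```bash
python3 -c "
from h import *
s=monitor.read_state();print(s['eef_pos'],np.degrees(s['eef_rot']),s['wrist_force'],s['moment'])"
```

```text
[ 586.11438343 -200.21745219  149.06182567] [-1.79993695e+02 -3.25827897e-02 -1.09788794e+01] [2.07854611 2.7765503  5.03775137] [ 0.47999237 -0.52008348 -0.05080474]
```

Request:
arm_command:
  steps:
    - [0,0,0,-0.3,0]
    - [0,0,0,-0.6,0]
    - [0,0,0,-0.6,0]

```text
clock: 15.35
eef_pos: [586.0, -200.3, 149.5]
eef_rot: [-3.142, -0.0, -0.192]
wrist_force: [2.9, 1.6, 3.4]
finger_gap: 13.6
finger_force: 40.0
```

```bash
python3 -c "
from h import *
s=monitor.read_state();print(s['eef_pos'],np.degrees(s['eef_rot']),s['wrist_force'],s['moment'])"
```

```text
[ 585.96420592 -200.27512487  149.47315626] [-1.79997838e+02 -4.86250997e-03 -1.09808104e+01] [2.92170909 1.55504106 3.41422754] [ 0.33703396 -0.61468958  0.03646032]
```

The lip is taking the load, so it is seated in the lock. Releasing and withdrawing straight up.

Request:
arm_command:
  steps:
    - [0.25,0,0,0,0]
    - [0.5,0,0,0,0]
    - [0.5,0,0,0,0]
    - [0.5,0,0,0,0]
    - [0.5,0,0,-10,0]
    - [0.5,0,0,-30,0]
    - [0.5,0,0,-60,0]
    - [0.5,0,0,-90,0]
    - [0.5,-40,0,-110,0]
    - [0.5,-80,0,-110,0]
    - [0.5,-120,0,-110,0]
    - [0.5,-120,0,-110,0]

```text
clock: 16.85
eef_pos: [466.8, -177.2, 261.0]
eef_rot: [3.141, -0.002, -0.192]
wrist_force: [0.8, -0.1, 0.7]
finger_gap: 47.1
finger_force: 0.0
```

```bash
python3 - <<'E'
from h import *
b=imaging.camera("scene");a=imaging.camera("wrist")
u,v=px(b,(586,-200,130)).astype(int);print(monitor.read_state()["wrist_force"])
L=cv2.resize(b["img"][v-50:v+50,u-65:u+65],(400,308),interpolation=cv2.INTER_CUBIC)
R=cv2.resize(a["img"],(400,300));save("f.png",np.hstack([L[:300],R]))
hsv=cv2.cvtColor(a["img"],cv2.COLOR_RGB2HSV).astype(int)
o=((hsv[...,0]>3)&(hsv[...,0]<18)&(hsv[...,1]>140)&(hsv[...,2]>120)).astype(np.uint8)
n,l,st,ce=cv2.connectedComponentsWithStats(o);print(st[1:][st[1:,4]>10],[at(a,*c,z) for c in ce[1:] for z in (157,) ][:4])
E
```

```text
[ 0.35229195 -0.75659708  0.50519299]
[[  86    2   31   38  602]
 [ 275   31   18   63 1113]
 [ 247   48    6    8   30]
 [ 313   85    5    6   20]] [array([639.06053296, -70.93685479, 157.        ]), array([639.77878041, -55.63810151, 157.        ]), array([ 585.90714499, -200.14244469,  157.        ]), array([ 597.91342703, -175.69098527,  157.        ])]
```

View pics/f.png

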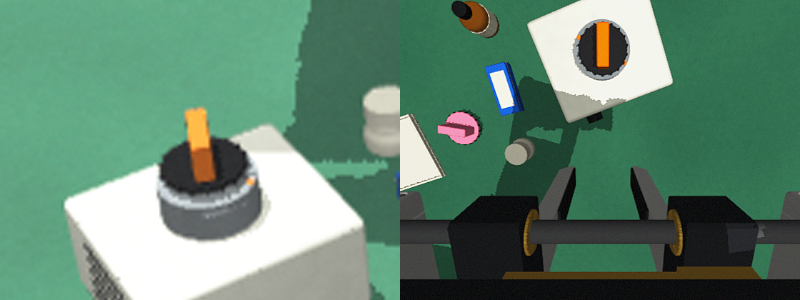

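The cap sits upright in the collar, with its bar turned about 60° clockwise of the orange marks. The bystanders look undisturbed and the gripper is clear.

```bash
python3 -c "
from cell import job
print(job.sign_off())"
```

```text
the job is handed in; nothing more can be done
None
```

The orange-barred lamp cap is fitted and locked in the light box collar, the gripper is clear, and the job was handed in at about 17 s; forces stayed low and I saw no sign that the bottle, jar or slide box had moved.

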